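# Hang the fin comb back on its hook

### The arm

A 6-joint arm with a two-finger parallel gripper is mounted at the origin on a cart in front of the work surface, level with it; the furniture and walls round the work are solid. World frame = base frame: x ahead of the robot, y to its left, z up, the work surface at z = 0. Lengths are in mm, angles in degrees, forces in N, time in s.
With the tool pointing down it reaches from about 300 to 850 mm from the base axis. Payload 4.2 kg.
Tool frame: the origin (TCP) lies midway between the tips of the shut fingers; the grasp point (between the pads) lies 19 mm behind it; z points along the fingers, y is the direction in which the jaws open and shut (so a half turn about z gives the same grasp; the last joint's range is limited). The gripper opens to 91 mm and grips with 3 to 60 N. Pads are 32 mm wide; open, the fingers measure 118 mm over their backs; the gripper's body (76 mm by 178 mm) begins 60 mm behind the grasp point.
Start: joints at [70.588, 18.312, 89.639, -0, 72.044, -1.146], TCP at [180.223, 546.043, 213.976] pointing down, gripper open.
Joint ranges: [-177.97, 177.97], [-48.28, 115.42], [12.27, 149.76], [-77.06, 257.06], [2.81, 150.46], [-146.56, 146.56]. Speed limits (degrees/s): [147.25, 147.25, 180, 180, 180, 180].

### API

Orientations are given as [roll, pitch, yaw] about the fixed x, y, z axes, in that order (R = Rz(yaw) Ry(pitch) Rx(roll)).
In Python, from workcell import env gives the robot as it stands.
- The arm moves only by the shell command python3 -m jog 'ROWS' [FORCE]. ROWS is JSON, a list of rows, each an object of numbers: "dx", "dy", "dz": the shift along the world's x, y, z in m; "wx", "wy", "wz": the turn, a rotation vector about the world's x, y, z in rad; "grip": the gripper's target within -1 to 1 (shut at 1, half-way at 0, fully open at -1). In form: [{"dx": .., "dy": .., "dz": .., "wx": .., "wy": .., "wz": .., "grip": ..}, ...]. A call has 1 to 10 rows; each row shifts and turns the commanded pose from where the row before left it; what a row does not reach is not made up. A row lasts 1/10 s, in which the tool goes at most 50 mm and 8.59 degrees, less where a joint would pass 70% of its speed; a pose out of reach is approached as far as the arm can. A call with a gripper value outside its range is refused whole. The fingers move at their own pace and stop on an object; FORCE is the grip in N (left out, the last holds). Time passes only in rows, so rows that do not move let the fingers close. It gives the time, the measured TCP pose, the force and the opening at its end, in the units of the state.
- env.state(): the state, without advancing time (a new reading comes with each control period).
- env.grab_frame(name): name is "scene" or "top" or "wrist"; returns the picture (384x512x3 uint8, red, green, blue); there is no depth.
- env.get_calibration(name): a dict with "fx", "fy", "cx", "cy" (pixels), "R" (3x3) and "t" (3): a world point X has camera coordinates R X + t. Camera axes: x right, y down, z forward; pixel columns grow to the right and rows downward; lengths in mm; the calibration is good to about 2 mm. A picture is of the moment at which its call begins: read the wrist's pose just before it. get_calibration takes no time and is no camera call; for the wrist camera it gives the pose at the moment of the call.
- env.job_done(): hands the job in, once; it reports no verdict.
The state is a dict: "time_s": time; "qpos": joint angles; "qvel": joint speeds; "effort": joint torques, N m; "ee_pos": TCP position; "ee_rot": TCP orientation; "force": force on the tool from outside, world axes, zero at the start; "torque": the same for the moment, N m; "gripper_width": finger opening in mm.
Only numpy, scipy, OpenCV 4.12 (cv2) and the standard library are available. Lean on these libraries where they do the work, as an engineer would, in place of code of your own. Each camera call takes 0.05 s, during which the arm holds its last target. There are 200 camera calls.

### The job

Lift the orange fin comb out of the slotted black board rack and lay it down flat on one of its broad faces on the bench, letting go of it. Then take it again across its width and hang it by its eye on the upturned hook of the steel stand, so that it hangs freely from the hook with its teeth downward. Leave the multimeter, the side cutters, the paste tin and the solder spool where they are.

Things in the scene. Friction and masses are not known exactly. Their poses are not given: they have to be found in the camera images.
- comb: Orange fin comb, 168 x 42 x 12 mm flat bar, 50-100 g, both faces alike. Origin mid-bar (near centre of mass). x: along it to the round eye end (+85 mm); teeth at the other end (-85 to -60); plain bar, to grasp, -60 to +50. y: across the 12 mm thickness; z: across the 42 mm width. Starts on its long edge (z up) in the rack's middle slot, origin 33 mm above the bench.
- comb_eye (a point): Centre of the round hole (eye) in the comb, 64 mm from the comb's origin along its x. The hole is 20 mm across and goes through the 12 mm thickness along the comb's y; the ring round it is 42 mm across.
- rack: Black slotted rack fixed on the bench, 124 x 96 x 34 mm. Origin under its centre. Two slotted cheeks 14 mm thick at x = -45 and +45 mm, 76 mm clear between them down to the 5 mm base plate. Three slots run along x (y = -29, 0, 29 mm); the middle one is 16 mm wide, its floor 12 mm above the bench; the comb stands in it, x along the rack's x, mid-bar over the centre.
- hook_stand: Steel hook stand, fixed on the pale desk at the left (7 mm lower than the bench), base 90 x 100 x 12 mm. Origin under the base's centre, below a 12 mm upright rod. From the rod a hook of 8 mm round bar runs level along the stand's -x (roughly to the robot) for 75 mm, 185 mm above the origin, then bends straight up to a round tip.
- hook_tip (a point): Top of the upturned tip of the hook, 44 mm straight above hook_arm. The eye goes over this tip from above with its axis within about 35 deg of vertical (beyond that the comb's thickness jams on the 8 mm bar).
- hook_arm (a point): Foot of the hook's upturned tip, at the height of the axis of the level bar. Its axes are the stand's: x away from the robot along the level bar to the upright (75 mm), y to the left, z up. When the comb hangs, its eye is round the level bar or the bend, its eye's centre about 6 mm under the bar's axis.
- multimeter: Teal multimeter, 150 x 74 x 44 mm, lying loose on the bench; leave it. Origin under its centre. In front of it the bench's left blue mat (fixed, 2.5 mm thick, about x 0.32 to 0.57, y -0.24 to 0.07 m) is clear: room to lay the comb down; on its 12 mm edge the comb stands by itself and can be tipped over.
- cutters: Side cutters with red handles, 109 x 58 x 12 mm, lying loose; leave them. Origin under their centre.
- paste_tin: Silvery tin with red lid, 57 mm across, 68 mm high, loose; leave it. Origin under its centre.
- spool: Grey solder spool, 60 mm across, 34 mm high, loose on the pale desk; leave it. Origin under its centre.
There are look-alikes about, which are no part of the job. Several things have the shape of the comb; the one meant has the colours described above.

How it is judged (in metres and radians):
On the way:
1. the comb lies flat on a broad face on the bench, out of the rack, let go ((angle between comb's own y axis and vertical below 0.12 rad or angle between comb's own y axis and vertical above 3.02 rad) and height (world z) of comb below 0.014 m and contact force between the fingers and comb below 0.1 N), for 0.2 s.
At the end, for the whole second after the job is handed in: The comb is released and hangs by its eye round the hook's level bar or bend (the eye's centre within 12 mm sideways of the bar's axis and between 16 mm under and 15 mm over it), eye end up within 0.5 rad of vertical, swinging no faster than 0.2 m/s (x of comb_eye in the frame of hook_arm between -0.012 and 0.072 m and y of comb_eye in the frame of hook_arm between -0.012 and 0.012 m and z of comb_eye in the frame of hook_arm between -0.016 and 0.015 m and angle between comb's own x axis and vertical below 0.5 rad and linear speed of comb below 0.2 m/s and contact force between the fingers and comb below 0.1 N); the robot touches nothing.
It fails at once if a bystander is moved more than 25 mm (distance of any of multimeter, cutters, paste_tin, spool from where it was at the start of the episode above 0.025 m).
It also fails if it takes over 64 s, if anything falls off the work surface, if the arm or the gripper's body presses on something with over 40 N, if the wrist force passes 120 N, or if a joint passes its speed limit or range.

## Working session

There is one attempt and no reset: what is moved stays moved. The work goes in short steps, Python scripts to look and compute and a shell command to move; the robot and the scene stay as the last step left them, time stands still between calls to the robot, and variables do not carry over. Pictures are saved under pics/ and viewed, about 8 in all and at most 12, crops included, and the job is handed in when it is done.

```bash
ls; mkdir -p pics; python3 - <<'E'
from workcell import env
import cv2,numpy as np
print(env.state())
for n in("scene","top"):
    c=env.get_calibration(n);print(n,c)
    cv2.imwrite(f"pics/{n}0.png",cv2.resize(env.grab_frame(n)[:,:,::-1],(800,600),interpolation=cv2.INTER_CUBIC))
E
```

```text
pics
{'time_s': 0.0, 'qpos': array([ 7.05907271e+01,  1.83525451e+01,  8.97053867e+01, -1.41770179e-03,
        7.20412894e+01, -1.14799983e+00]), 'qvel': array([-0.01935668,  0.00455715,  0.07975145, -0.07970567,  0.02423956,
       -0.00276174]), 'effort': array([-1.53592602e-03, -4.12465346e+01, -2.31972599e+01,  7.27286492e-02,
        4.56078211e-02, -1.36893614e-04]), 'ee_pos': array([180.04313566, 545.57828524, 213.11809923]), 'ee_rot': array([-1.79900772e+02, -6.40298577e-04,  1.61739165e+02]), 'force': array([-0.02439784,  0.2806829 ,  0.10794437]), 'torque': array([-0.00731303,  0.01252106, -0.00453389]), 'gripper_width': 91.38651518390152}
scene {'fx': 457.2346483993732, 'fy': 457.2346483993732, 'cx': 247.3933618872066, 'cy': 187.41601242654755, 'R': array([[ 0.89318639, -0.44966417, -0.00449437],
       [-0.34076663, -0.67028973, -0.65923424],
       [ 0.29342149,  0.59035058, -0.75192421]]), 't': array([-477.89984722,  217.52166248, 1611.92711373])}
top {'fx': 453.5637901047325, 'fy': 453.5637901047325, 'cx': 256.84298156575, 'cy': 185.37840865507812, 'R': array([[ 0.25490735, -0.96693469, -0.00771654],
       [-0.87049548, -0.22599442, -0.43722322],
       [ 0.4210224 ,  0.11816862, -0.89931992]]), 't': array([-189.66111924,  485.2119599 , 1706.78094595])}
```

View pics/scene0.png

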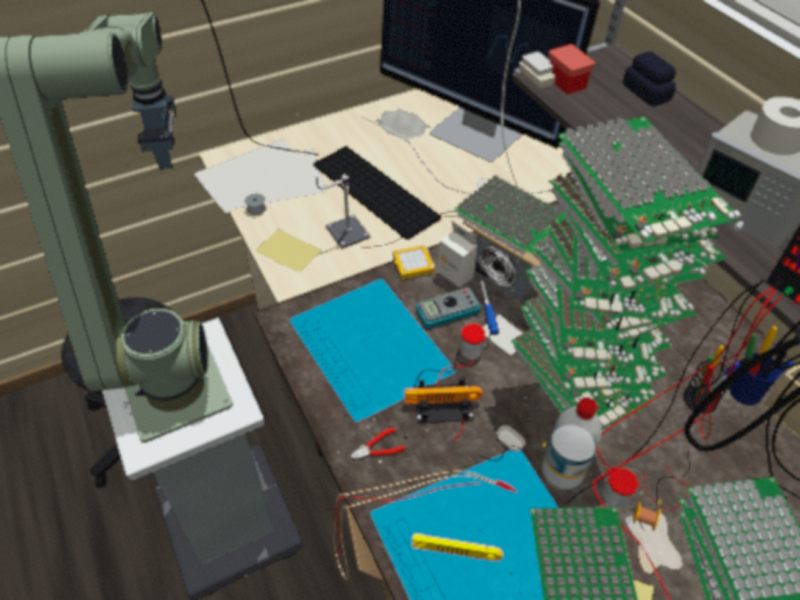

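View pics/top0.png

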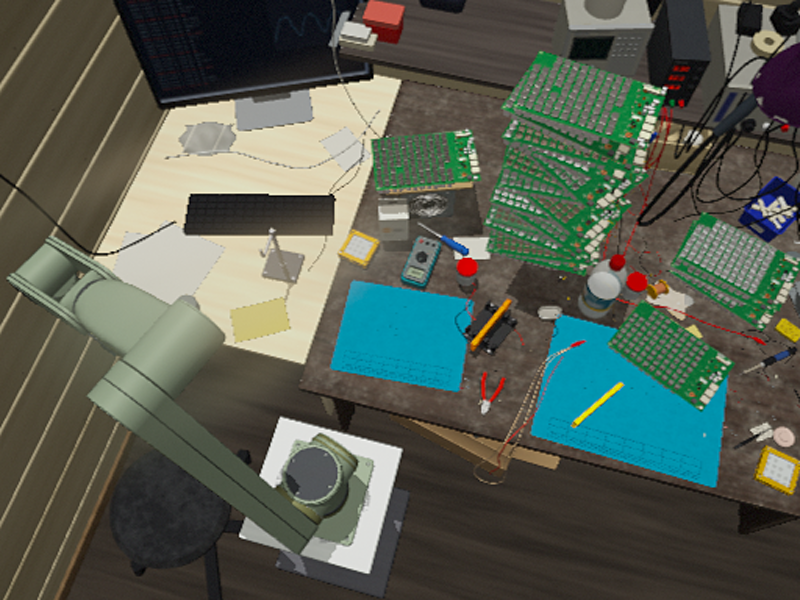

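Scene view: comb in the rack at about (443,396), hook stand at (345,205), base (348,232). Top view: comb at (492,325), hook near (272,240). The left mat is clear. Next I measure the comb by colour and zoom in on both.

```bash
cat > h.py <<'E'
from workcell import env
import cv2,numpy as np
def ray(c,u,v):
    d=c["R"].T@np.array([(u-c["cx"])/c["fx"],(v-c["cy"])/c["fy"],1.]);return -c["R"].T@c["t"],d/np.linalg.norm(d)
def onz(c,u,v,z):
    o,d=ray(c,u,v);return o+d*(z-o[2])/d[2]
def tri(c1,p1,c2,p2):
    o1,d1=ray(c1,*p1);o2,d2=ray(c2,*p2)
    s=np.linalg.lstsq(np.c_[d1,-d2],o2-o1,rcond=None)[0]
    a,b=o1+s[0]*d1,o2+s[1]*d2;return (a+b)/2,np.linalg.norm(a-b)
def proj(c,X):
    p=c["R"]@np.array(X,float)+c["t"];return np.array([c["fx"]*p[0]/p[2]+c["cx"],c["fy"]*p[1]/p[2]+c["cy"]])
def orange(im,lo=(7,150,110),hi=(22,255,255)):
    m=cv2.inRange(cv2.cvtColor(im,cv2.COLOR_RGB2HSV),lo,hi)
    return m
def biggest(m):
    k=max(cv2.findContours(m,cv2.RETR_EXTERNAL,cv2.CHAIN_APPROX_NONE)[0],key=cv2.contourArea);return k
E
python3 - <<'E'
from h import *
out=[]
for n,h,k in(("scene",(195,100,64,64),(250,230,64,64)),("top",(150,136,64,64),(285,180,64,64))):
    im=env.grab_frame(n);c=env.get_calibration(n)
    np.save(f"pics/{n}.npy",im)
    m=orange(im);q=biggest(m[k[1]:k[1]+64,k[0]:k[0]+64]);q=q+np.array([[k[0],k[1]]])
    r=cv2.minAreaRect(q);b=cv2.boxPoints(r);print(n,r)
    for p in b: print(p,onz(c,*p,54).round(1))
    out.append(np.hstack([cv2.resize(im[y:y+64,x:x+64],(384,288*64//48),interpolation=cv2.INTER_CUBIC)[:, :] for x,y,_,_ in(h,k)]))
o=np.vstack(out);print(o.shape)
cv2.imwrite("pics/z1.png",cv2.resize(o,(600,600))[:,:,::-1])
E
```

```text
scene ((283.443359375, 251.92401123046875), (10.19641399383545, 49.352745056152344), 86.98721313476562)
[258.53314 248.12982] [ 445.7 -261.8   54. ]
[307.8177  245.53589] [ 599.9 -328.2   54. ]
[308.35358 255.7182 ] [ 580.1 -363.8   54. ]
[259.06903 258.31213] [ 428.6 -298.3   54. ]
top ((313.0577392578125, 207.14279174804688), (4.577884674072266, 40.12380599975586), 38.927547454833984)
[298.67142 221.31154] [ 431.9 -255.3   54. ]
[323.88272 190.09758] [ 592.6 -326.1   54. ]
[327.44406 192.97404] [ 583.4 -342.7   54. ]
[302.23276 224.188  ] [ 423.4 -271.7   54. ]
(768, 768, 3)
```

View pics/z1.png

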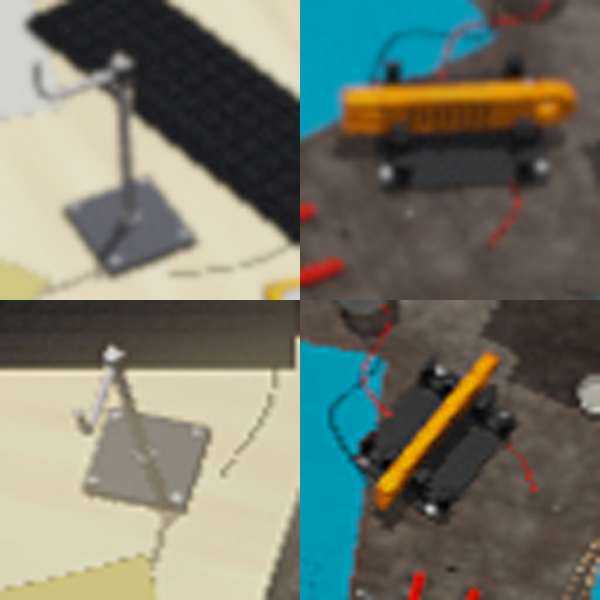

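```bash
python3 - <<'E'
from h import *
s=env.get_calibration("scene");t=env.get_calibration("top")
f=lambda x,y,x0,y0:(x0+x/4.6875-.5,y0+y/4.6875-.5)
P={}
for n,a,b in(("tip",(40,65),(80,115)),("foot",(47,97),(92,130)),("rodtop",(122,62),(113,52)),("base",(130,226),(148,152))):
    P[n],e=tri(s,f(*a,195,100),t,f(*b,150,136));print(n,P[n].round(1),round(e,1))
# comb ends two-view: tri of top-edge ends
# bystanders
print("rack comb z check",proj(s,(508,-299,54)),proj(t,(508,-299,54)))
E
```

```text
tip [489.8 292.7 212. ] 3.6
foot [493.1 289.7 179.6] 1.4
rodtop [565.3 295.3 186.3] 0.3
base [566.2 296.1  -3.2] 6.2
rack comb z check [279.98473016 249.38205385] [313.27497797 206.85261173]
```

```bash

python3 -m jog '[{"dx":0.008,"dy":-0.035,"dz":0.005,"grip":-1},{"dx":0.015,"dy":-0.04,"dz":0.005},{"dx":0.015,"dy":-0.04},{"dx":0.015,"dy":-0.04},{"dx":0.015,"dy":-0.04},{"dx":0.015,"dy":-0.04},{"dx":0.015,"dy":-0.04},{"dx":0.015,"dy":-0.04},{"dx":0.015,"dy":-0.04},{"dx":0.015,"dy":-0.04}]'
python3 -m jog '[{"dx":0.015,"dy":-0.04},{"dx":0.015,"dy":-0.04},{"dx":0.015,"dy":-0.04},{"dx":0.015,"dy":-0.04},{"dx":0.015,"dy":-0.04},{"dx":0.015,"dy":-0.04},{"dx":0.015,"dy":-0.04},{"dx":0.015,"dy":-0.04},{"dx":0.015,"dy":-0.04,"wz":-0.04},{"dx":0.015,"dy":-0.04,"wz":-0.04}]'
python3 -m jog '[{"dx":0.015,"dy":-0.04,"wz":-0.02},{"dx":0.005,"dy":-0.01},{"dx":0}]'
python3 - <<'E'
from h import *
st=env.state();print(st["time_s"],st["ee_pos"],st["ee_rot"],st["qpos"])
c=env.get_calibration("wrist");im=env.grab_frame("wrist");np.save("pics/w1.npy",im)
print(c);print(proj(c,(508,-299,54)))
cv2.imwrite("pics/w1.png",im[:,:,::-1])
m=orange(im);q=biggest(m);r=cv2.minAreaRect(q);print(r)
for p in cv2.boxPoints(r): print(p,onz(c,*p,54).round(1))
E
```

```text
0.2 [180.11032344 545.75235074 213.46012535] [-1.79941058e+02 -5.47751600e-04  1.61734302e+02] [ 7.05897562e+01  1.83359006e+01  8.96795435e+01 -6.61956160e-04
  7.20434972e+01 -1.14434145e+00]
{'fx': 343.08944966494255, 'fy': 343.08944966494255, 'cx': 254.02012493624676, 'cy': 188.37259993733076, 'R': array([[ 3.13277018e-01,  9.49661754e-01, -2.49780937e-04],
       [ 9.14120510e-01, -3.01481272e-01,  2.71095437e-01],
       [ 2.57373664e-01, -8.51563001e-02, -9.62552441e-01]]), 't': array([-575.14532259,  -30.1784902 ,  389.64707288])}
[-232.23455465  562.79239286]
((50.976924896240234, 303.68463134765625), (19.69185447692871, 5.8243513107299805), 70.55996704101562)
[ 44.953846 295.36926 ] [239.3 286.2  54. ]
[ 50.446156 293.4308  ] [239. 293.  54.]
[ 57.000004 312.      ] [262.3 289.   54. ]
[ 51.507694 313.93848 ] [262.7 282.   54. ]invalid input
invalid input
invalid input
```

View pics/w1.png

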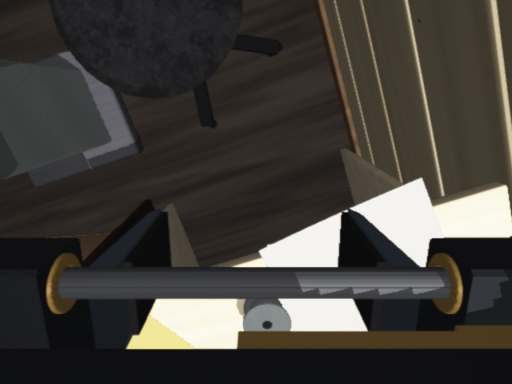

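The wrist view shows only the floor and spool: the moves were refused, because every row needs all seven keys. Retyping them.

```bash

python3 -m jog '[{"dx":0.008,"dy":-0.035,"dz":0.005,"wx":0,"wy":0,"wz":0,"grip":-1},{"dx":0.015,"dy":-0.04,"dz":0.005,"wx":0,"wy":0,"wz":0,"grip":-1},{"dx":0.015,"dy":-0.04,"dz":0,"wx":0,"wy":0,"wz":0,"grip":-1},{"dx":0.015,"dy":-0.04,"dz":0,"wx":0,"wy":0,"wz":0,"grip":-1},{"dx":0.015,"dy":-0.04,"dz":0,"wx":0,"wy":0,"wz":0,"grip":-1},{"dx":0.015,"dy":-0.04,"dz":0,"wx":0,"wy":0,"wz":0,"grip":-1},{"dx":0.015,"dy":-0.04,"dz":0,"wx":0,"wy":0,"wz":0,"grip":-1},{"dx":0.015,"dy":-0.04,"dz":0,"wx":0,"wy":0,"wz":0,"grip":-1},{"dx":0.015,"dy":-0.04,"dz":0,"wx":0,"wy":0,"wz":0,"grip":-1},{"dx":0.015,"dy":-0.04,"dz":0,"wx":0,"wy":0,"wz":0,"grip":-1}]'
python3 -m jog '[{"dx":0.015,"dy":-0.04,"dz":0,"wx":0,"wy":0,"wz":0,"grip":-1},{"dx":0.015,"dy":-0.04,"dz":0,"wx":0,"wy":0,"wz":0,"grip":-1},{"dx":0.015,"dy":-0.04,"dz":0,"wx":0,"wy":0,"wz":0,"grip":-1},{"dx":0.015,"dy":-0.04,"dz":0,"wx":0,"wy":0,"wz":0,"grip":-1},{"dx":0.015,"dy":-0.04,"dz":0,"wx":0,"wy":0,"wz":0,"grip":-1},{"dx":0.015,"dy":-0.04,"dz":0,"wx":0,"wy":0,"wz":0,"grip":-1},{"dx":0.015,"dy":-0.04,"dz":0,"wx":0,"wy":0,"wz":0,"grip":-1},{"dx":0.015,"dy":-0.04,"dz":0,"wx":0,"wy":0,"wz":0,"grip":-1},{"dx":0.015,"dy":-0.04,"dz":0,"wx":0,"wy":0,"wz":-0.05,"grip":-1},{"dx":0.015,"dy":-0.04,"dz":0,"wx":0,"wy":0,"wz":-0.05,"grip":-1}]'
python3 - <<'E'
from h import *
st=env.state();print(st["time_s"],st["ee_pos"],st["ee_rot"],st["qpos"])
c=env.get_calibration("wrist")
print(proj(c,(508,-299,54)))
E
```

```text
time_s: 1.25
ee_pos: [323.4, 149.4, 224.2]
ee_rot: [180.0, 0.0, 161.8]
force: [1.0, -0.1, 0.2]
gripper_width: 91.2
time_s: 2.25
ee_pos: [473.5, -250.8, 223.9]
ee_rot: [180.0, -0.0, 155.9]
force: [0.8, 0.1, 0.2]
gripper_width: 90.9
2.25 [ 473.48604307 -250.76851544  223.89097869] [ 1.79981646e+02 -1.62747467e-04  1.55856103e+02] [-2.91479807e+01  1.44131137e+01  9.37482135e+01  1.92280319e-02
  7.18404369e+01 -9.50100768e+01]
[225.00258128 217.91875641]
```

```bash
python3 - <<'E'
from h import *
c=env.get_calibration("wrist");im=env.grab_frame("wrist")
cv2.imwrite("pics/w2.png",im[:,:,::-1])
m=orange(im);q=biggest(m);r=cv2.minAreaRect(q);print(r)
for p in cv2.boxPoints(r): print(p,onz(c,*p,54).round(1))
E
```

```text
((225.93113708496094, 205.0211639404297), (124.13407135009766, 14.551602363586426), 88.8655776977539)
[217.42796 143.11034] [ 433.6 -271.9   54. ]
[231.9767  142.82225] [ 439.3 -258.6   54. ]
[234.43431 266.932  ] [ 564.  -314.2   54. ]
[219.88557 267.2201 ] [ 557.8 -328.9   54. ]
```

View pics/w2.png

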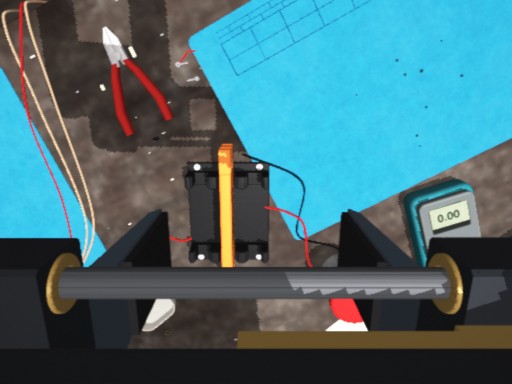

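Comb's tooth end is at pixel (225,143), with the bar running down to row 267. That gives its centre at about (511,-299.5) and yaw -24°, which agrees with the first estimate within 5 mm. Descending with the fingers half open, then gripping.

```bash

python3 -m jog '[{"dx":0.0188,"dy":-0.0244,"dz":0,"wx":0,"wy":0,"wz":0,"grip":-0.2},{"dx":0.0188,"dy":-0.0244,"dz":-0.02,"wx":0,"wy":0,"wz":0,"grip":-0.2},{"dx":0,"dy":0,"dz":-0.04,"wx":0,"wy":0,"wz":0,"grip":-0.2},{"dx":0,"dy":0,"dz":-0.04,"wx":0,"wy":0,"wz":0,"grip":-0.2},{"dx":0,"dy":0,"dz":-0.04,"wx":0,"wy":0,"wz":0,"grip":-0.2},{"dx":0,"dy":0,"dz":-0.03,"wx":0,"wy":0,"wz":0,"grip":-0.2},{"dx":0,"dy":0,"dz":-0.02,"wx":0,"wy":0,"wz":0,"grip":-0.2},{"dx":0,"dy":0,"dz":-0.016,"wx":0,"wy":0,"wz":0,"grip":-0.2},{"dx":0,"dy":0,"dz":0,"wx":0,"wy":0,"wz":0,"grip":-0.2}]' 20
python3 -m jog '[{"dx":0,"dy":0,"dz":0,"wx":0,"wy":0,"wz":0,"grip":1},{"dx":0,"dy":0,"dz":0,"wx":0,"wy":0,"wz":0,"grip":1},{"dx":0,"dy":0,"dz":0,"wx":0,"wy":0,"wz":0,"grip":1},{"dx":0,"dy":0,"dz":0,"wx":0,"wy":0,"wz":0,"grip":1},{"dx":0,"dy":0,"dz":0,"wx":0,"wy":0,"wz":0,"grip":1},{"dx":0,"dy":0,"dz":0,"wx":0,"wy":0,"wz":0,"grip":1}]' 20
```

```text
time_s: 3.2
ee_pos: [509.2, -296.6, 15.6]
ee_rot: [180.0, -0.3, 156.0]
force: [0.4, -0.5, 0.1]
gripper_width: 54.8
time_s: 3.8
ee_pos: [510.7, -298.6, 18.4]
ee_rot: [-179.9, 0.0, 156.0]
force: [-1.2, -1.0, 2.4]
gripper_width: 12.0
```

```bash

python3 -m jog '[{"dx":0,"dy":0,"dz":0.02,"wx":0,"wy":0,"wz":0,"grip":1},{"dx":0,"dy":0,"dz":0.03,"wx":0,"wy":0,"wz":0,"grip":1},{"dx":0,"dy":0,"dz":0.03,"wx":0,"wy":0,"wz":0,"grip":1},{"dx":-0.01,"dy":0.03,"dz":0.02,"wx":0,"wy":0,"wz":0,"grip":1},{"dx":-0.01,"dy":0.04,"dz":0,"wx":0,"wy":0,"wz":0.06,"grip":1},{"dx":-0.01,"dy":0.04,"dz":0,"wx":0,"wy":0,"wz":0.06,"grip":1},{"dx":-0.01,"dy":0.04,"dz":0,"wx":0,"wy":0,"wz":0.06,"grip":1},{"dx":-0.01,"dy":0.04,"dz":0,"wx":0,"wy":0,"wz":0.06,"grip":1},{"dx":-0.01,"dy":0.03,"dz":-0.02,"wx":0,"wy":0,"wz":0,"grip":1},{"dx":0,"dy":0,"dz":-0.03,"wx":0,"wy":0,"wz":0,"grip":1}]'
python3 -m jog '[{"dx":0,"dy":0,"dz":-0.03,"wx":0,"wy":0,"wz":0,"grip":1},{"dx":0,"dy":0,"dz":-0.013,"wx":0,"wy":0,"wz":0,"grip":1},{"dx":0,"dy":0,"dz":-0.008,"wx":0,"wy":0,"wz":0,"grip":1},{"dx":0,"dy":0,"dz":-0.004,"wx":0,"wy":0,"wz":0,"grip":1},{"dx":0,"dy":0,"dz":0,"wx":0,"wy":0,"wz":0,"grip":1},{"dx":0,"dy":0,"dz":0,"wx":0,"wy":0,"wz":0,"grip":1}]'
```

```text
time_s: 4.8
ee_pos: [450.2, -74.9, 68.8]
ee_rot: [179.9, 0.1, 169.9]
force: [0.6, -0.7, -0.5]
gripper_width: 11.8
time_s: 5.4
ee_pos: [451.5, -78.0, 13.6]
ee_rot: [180.0, 0.1, 169.7]
force: [0.3, 1.0, -1.0]
gripper_width: 11.9
```

```bash

python3 -m jog '[{"dx":0,"dy":0,"dz":-0.003,"wx":0,"wy":0,"wz":0,"grip":1},{"dx":0,"dy":0,"dz":-0.001,"wx":0,"wy":0,"wz":0,"grip":1},{"dx":0,"dy":0,"dz":0,"wx":0,"wy":0,"wz":0,"grip":1},{"dx":0,"dy":0,"dz":0,"wx":0,"wy":0,"wz":0,"grip":1}]'
python3 -m jog '[{"dx":0,"dy":0,"dz":-0.001,"wx":0,"wy":0,"wz":0,"grip":1},{"dx":0,"dy":0,"dz":0,"wx":0,"wy":0,"wz":0,"grip":1}]'
```

```text
time_s: 5.8
ee_pos: [451.1, -77.9, 9.2]
ee_rot: [180.0, 0.0, 169.8]
force: [-0.0, -0.6, 1.7]
gripper_width: 11.9
time_s: 6.0
ee_pos: [451.2, -77.9, 9.0]
ee_rot: [180.0, 0.1, 169.8]
force: [-1.4, 0.6, 10.6]
gripper_width: 11.9
```

```bash

python3 -m jog '[{"dx":0,"dy":0,"dz":0,"wx":0,"wy":0,"wz":0,"grip":-1},{"dx":0,"dy":0,"dz":0,"wx":0,"wy":0,"wz":0,"grip":-1},{"dx":0,"dy":0,"dz":0,"wx":0,"wy":0,"wz":0,"grip":-1},{"dx":0,"dy":0,"dz":0,"wx":0,"wy":0,"wz":0,"grip":-1},{"dx":0,"dy":0,"dz":0.012,"wx":0,"wy":0,"wz":0,"grip":-1},{"dx":0,"dy":0,"dz":0.012,"wx":0,"wy":0,"wz":0,"grip":-1},{"dx":0,"dy":0,"dz":0,"wx":0,"wy":0,"wz":0,"grip":-1}]'
python3 -m jog '[{"dx":0.002,"dy":0.012,"dz":0,"wx":0,"wy":0,"wz":0,"grip":-1},{"dx":0.002,"dy":0.012,"dz":0,"wx":0,"wy":0,"wz":0,"grip":-1},{"dx":0.001,"dy":0.008,"dz":0,"wx":0,"wy":0,"wz":0,"grip":-1},{"dx":0.001,"dy":0.006,"dz":0,"wx":0,"wy":0,"wz":0,"grip":-1},{"dx":0.001,"dy":0.006,"dz":0,"wx":0,"wy":0,"wz":0,"grip":-1},{"dx":0.001,"dy":0.006,"dz":0,"wx":0,"wy":0,"wz":0,"grip":-1},{"dx":0.001,"dy":0.006,"dz":0,"wx":0,"wy":0,"wz":0,"grip":-1},{"dx":0,"dy":0,"dz":0,"wx":0,"wy":0,"wz":0,"grip":-1},{"dx":0,"dy":0,"dz":0.03,"wx":0,"wy":0,"wz":0,"grip":-1},{"dx":-0.01,"dy":-0.01,"dz":0.04,"wx":0,"wy":0,"wz":0,"grip":-1}]'
python3 -m jog '[{"dx":-0.04,"dy":0,"dz":0.04,"wx":0,"wy":0,"wz":0,"grip":-1},{"dx":-0.03,"dy":0,"dz":0.03,"wx":0,"wy":0,"wz":0,"grip":-1},{"dx":0,"dy":0,"dz":0,"wx":0,"wy":0,"wz":0,"grip":-1},{"dx":0,"dy":0,"dz":0,"wx":0,"wy":0,"wz":0,"grip":-1}]'
python3 - <<'E'
from h import *
c=env.get_calibration("wrist");im=env.grab_frame("wrist")
cv2.imwrite("pics/w3.png",im[:,:,::-1])
m=orange(im);q=biggest(m);r=cv2.minAreaRect(q);print(r)
for p in cv2.boxPoints(r): print(p,onz(c,*p,14.5).round(1))
for n in("scene","top"):
    c=env.get_calibration(n);im=env.grab_frame(n);m=orange(im)
    x,y=proj(c,(455,-50,10)).astype(int);print(n,x,y)
    M=np.zeros_like(m);M[y-40:y+40,x-40:x+40]=m[y-40:y+40,x-40:x+40]
    if M.any():
        r=cv2.minAreaRect(biggest(M));print(r)
        for p in cv2.boxPoints(r): print(p,onz(c,*p,14.5).round(1))
E
```

```text
time_s: 6.7
ee_pos: [451.9, -78.0, 32.9]
ee_rot: [180.0, 0.2, 169.8]
force: [0.3, 0.2, 0.1]
gripper_width: 65.3
time_s: 7.7
ee_pos: [449.3, -31.3, 101.4]
ee_rot: [-180.0, -0.2, 169.8]
force: [-0.1, 1.0, 0.7]
gripper_width: 91.0
time_s: 8.1
ee_pos: [384.8, -31.9, 167.9]
ee_rot: [180.0, 0.2, 169.7]
force: [0.2, -0.4, -0.1]
gripper_width: 91.3
((248.5, 218.5), (95.0, 41.0), 90.0)
[228. 171.] [377.9 -55.5  14.5]
[269. 171.] [384.9 -16.6  14.5]
[269. 266.] [485.4 -33.6  14.5]
[228. 266.] [477.7 -75.8  14.5]
scene 234 211
((237.2682647705078, 210.62660217285156), (8.384663581848145, 42.94244384765625), 76.60750579833984)
[215.4099  211.52145] [390.6 -22.2  14.5]
[257.18457 201.5751 ] [551.4 -50.2  14.5]
[259.12665 209.73175] [539.7 -88.4  14.5]
[217.35196 219.6781 ] [381.4 -60.2  14.5]
top 250 208
((246.8000030517578, 215.4000244140625), (8.9442720413208, 8.049844741821289), 26.56505012512207)
[241.      217.00003] [406.6 -21.8  14.5]
[244.6     209.80002] [441.2 -27.6  14.5]
[252.6     213.80002] [432.3 -64.2  14.5]
[249.      221.00003] [397.9 -58.2  14.5]
```

View pics/w3.png

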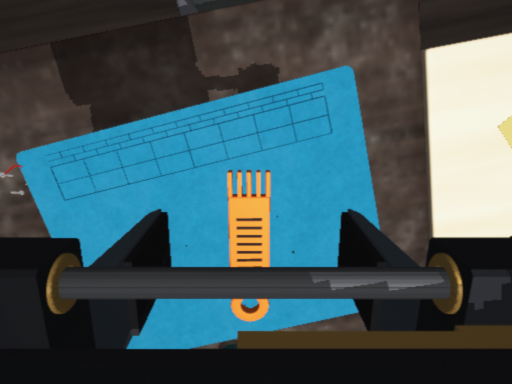

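The wrist view shows the comb lying flat on the mat, teeth at (250,185), eye at (250,305). That puts its centre at about (464,-51) and yaw -10°. Now regrasping across the width at comb x = -15.

```bash

python3 -m jog '[{"dx":0.03,"dy":-0.008,"dz":-0.02,"wx":0,"wy":0,"wz":0,"grip":-1},{"dx":0.035,"dy":-0.009,"dz":-0.03,"wx":0,"wy":0,"wz":0,"grip":-1},{"dx":0,"dy":0,"dz":-0.04,"wx":0,"wy":0,"wz":0,"grip":-1},{"dx":0,"dy":0,"dz":-0.035,"wx":0,"wy":0,"wz":0,"grip":-1},{"dx":0,"dy":0,"dz":-0.02,"wx":0,"wy":0,"wz":0,"grip":-1},{"dx":0,"dy":0,"dz":-0.01,"wx":0,"wy":0,"wz":0,"grip":-1},{"dx":0,"dy":0,"dz":-0.006,"wx":0,"wy":0,"wz":0,"grip":-1},{"dx":0,"dy":0,"dz":0,"wx":0,"wy":0,"wz":0,"grip":-1},{"dx":0,"dy":0,"dz":0,"wx":0,"wy":0,"wz":0,"grip":-1}]'
```

```text
time_s: 9.15
ee_pos: [450.3, -48.8, 6.9]
ee_rot: [180.0, 0.1, 169.8]
force: [0.6, 1.2, -0.8]
gripper_width: 91.2
```

```bash

python3 -m jog '[{"dx":0,"dy":0,"dz":-0.002,"wx":0,"wy":0,"wz":0,"grip":1},{"dx":0,"dy":0,"dz":0,"wx":0,"wy":0,"wz":0,"grip":1},{"dx":0,"dy":0,"dz":0,"wx":0,"wy":0,"wz":0,"grip":1},{"dx":0,"dy":0,"dz":0,"wx":0,"wy":0,"wz":0,"grip":1},{"dx":0,"dy":0,"dz":0,"wx":0,"wy":0,"wz":0,"grip":1},{"dx":0,"dy":0,"dz":0,"wx":0,"wy":0,"wz":0,"grip":1},{"dx":0,"dy":0,"dz":0,"wx":0,"wy":0,"wz":0,"grip":1}]' 30
python3 -m jog '[{"dx":0,"dy":0,"dz":0.02,"wx":0,"wy":0,"wz":0,"grip":1},{"dx":0,"dy":0,"dz":0.04,"wx":0,"wy":0,"wz":0,"grip":1},{"dx":-0.01,"dy":0,"dz":0.05,"wx":0,"wy":0,"wz":0,"grip":1},{"dx":-0.02,"dy":0,"dz":0.045,"wx":0,"wy":0,"wz":0,"grip":1},{"dx":-0.03,"dy":0.02,"dz":0.04,"wx":0,"wy":0,"wz":0.05,"grip":1},{"dx":-0.01,"dy":0.035,"dz":0.035,"wx":0,"wy":0,"wz":0.05,"grip":1},{"dx":0,"dy":0.045,"dz":0.01,"wx":0,"wy":0,"wz":0.05,"grip":1},{"dx":0,"dy":0.045,"dz":0,"wx":0,"wy":0,"wz":0.05,"grip":1},{"dx":0,"dy":0.045,"dz":0,"wx":0,"wy":0,"wz":0.04,"grip":1},{"dx":0,"dy":0.045,"dz":0,"wx":0,"wy":0,"wz":0,"grip":1}]'
```

```text
time_s: 9.85
ee_pos: [449.5, -48.7, 4.4]
ee_rot: [180.0, 0.0, 169.8]
force: [-0.2, 0.5, 1.3]
gripper_width: 41.6
time_s: 10.85
ee_pos: [381.3, 186.1, 240.3]
ee_rot: [180.0, 0.0, -176.4]
force: [0.2, 0.1, -0.8]
gripper_width: 41.8
```

```bash

python3 -m jog '[{"dx":-0.01,"dy":0.04,"dz":0.005,"wx":0,"wy":0,"wz":0,"grip":1},{"dx":-0.015,"dy":0.03,"dz":0,"wx":0,"wy":0,"wz":0,"grip":1},{"dx":-0.01,"dy":0.025,"dz":0,"wx":0,"wy":0,"wz":0,"grip":1},{"dx":0,"dy":0,"dz":0,"wx":0,"wy":0,"wz":0,"grip":1},{"dx":0,"dy":0,"dz":0,"wx":0,"wy":0,"wz":0,"grip":1}]'
python3 - <<'E'
from h import *
st=env.state();p=st["ee_pos"];y=np.radians(st["ee_rot"][2]-180);print(p,st["ee_rot"],st["qpos"].round(1))
eye=p+np.array([79*np.cos(y),79*np.sin(y),4.1]);print("eye",eye)
o=[]
for n in("wrist","scene","top"):
    c=env.get_calibration(n);im=env.grab_frame(n);np.save(f"pics/{n}_b.npy",im)
    print(n,"eye",proj(c,eye).round(1),"tip",proj(c,(491,291,222)).round(1),"foot",proj(c,(491,291,178)).round(1),"rod",proj(c,(566,295.5,190)).round(1))
    if n=="wrist": o.append(cv2.resize(im,(400,300)))
    else:
        u,v=proj(c,(491,291,222)).astype(int); o.append(cv2.resize(im[v-30:v+30,u-40:u+40],(400,300),interpolation=cv2.INTER_CUBIC)); print("crop0",u-40,v-30)
cv2.imwrite("pics/z2.png",np.vstack([np.hstack([o[0],np.zeros_like(o[0])]),np.hstack(o[1:])])[:,:,::-1])
E
```

```text
time_s: 11.35
ee_pos: [346.6, 279.3, 244.8]
ee_rot: [-179.9, -0.0, -176.4]
force: [0.1, -0.2, -0.7]
gripper_width: 41.7
[346.5638744  279.29089747 244.76141997] [-1.79937335e+02 -3.40675649e-02 -1.76405760e+02] [ 37.4   5.3 102.1  -0.   72.6 -56.2]
eye [425.40848424 284.243422   248.86141997]
wrist eye [253.2 366.8] tip [257.  413.5] foot [256.6 366.2] rod [256.3 448.4]
scene eye [187.  112.3] tip [202.9 111.8] foot [203.8 120.6] rod [220.6 111.9]
crop0 162 81
top eye [161.1 169.8] tip [166.7 158.1] foot [168.7 163.6] rod [173.5 145.9]
crop0 126 128
```

View pics/z2.png

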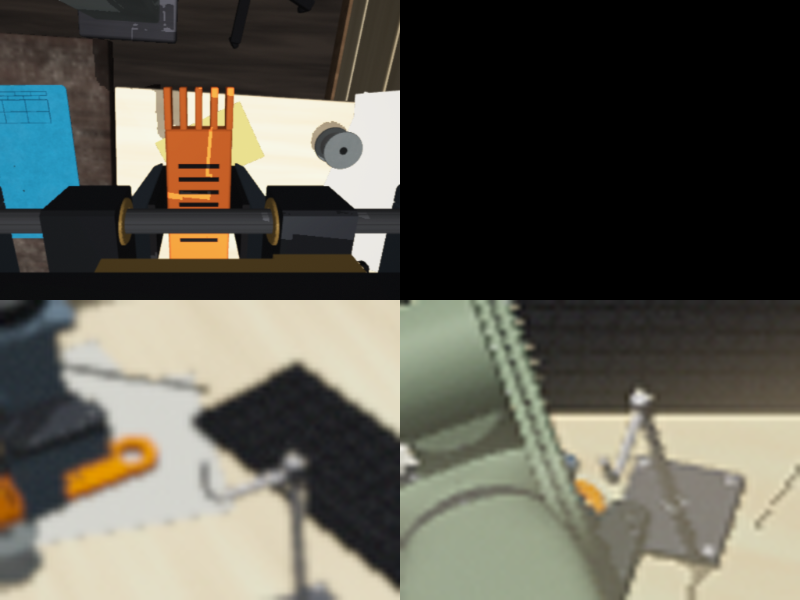

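```bash
python3 - <<'E'
from h import *
st=env.state();p=st["ee_pos"]
c=env.get_calibration("wrist");im=np.load("pics/wrist_b.npy");m=orange(im,(5,120,60))
m[:, :190]=0;m[:,330:]=0;m[230:]=0
q=biggest(m).reshape(-1,2);print(q.min(0),q.max(0))
v=q[:,1].min()
for z in(p[2]+10,p[2]-2):
    for u in(q[q[:,1]<v+6,0].min(),q[q[:,1]<v+6,0].max()): print("teeth",(u,v),onz(c,u,v,z).round(1))
s=env.get_calibration("scene")
print("scene eye",onz(s,187.9,110.9,249).round(1), onz(s,187.4,110.4,252).round(1))
im=np.load("pics/scene_b.npy");m=orange(im,(5,120,60));print(biggest(m[95:135,165:200]).reshape(-1,2).max(0)+[165,95])
E
```

```text
[209 110] [300 229]
teeth (np.int32(209), np.int32(110)) [280.  254.4 255. ]
teeth (np.int32(300), np.int32(110)) [277.5 295.7 255. ]
teeth (np.int32(209), np.int32(110)) [280.7 252.9 243. ]
teeth (np.int32(300), np.int32(110)) [278.  297.3 243. ]
scene eye [431.5 290.3 249. ] [429.8 290.4 252. ]
[192 120]
```

```bash

python3 -m jog '[{"dx":0.02,"dy":0.002,"dz":0,"wx":0,"wy":0,"wz":0,"grip":1},{"dx":0.025,"dy":0.002,"dz":0,"wx":0,"wy":0,"wz":0,"grip":1},{"dx":0.018,"dy":0.0015,"dz":-0.008,"wx":0,"wy":0,"wz":0,"grip":1},{"dx":0,"dy":0,"dz":0,"wx":0,"wy":0,"wz":0,"grip":1},{"dx":0,"dy":0,"dz":0,"wx":0,"wy":0,"wz":0,"grip":1}]'
python3 - <<'E'
from h import *
st=env.state();p=st["ee_pos"];y=np.radians(st["ee_rot"][2]-180)
eye=p+np.array([81*np.cos(y),81*np.sin(y),4.1]);print("eye",eye)
o=[]
for n in("scene","top"):
    c=env.get_calibration(n);im=env.grab_frame(n)
    u,v=proj(c,(491,291,222)).astype(int);print("crop0",u-25,v-30,"eye",proj(c,eye).round(1))
    o.append(cv2.resize(im[v-30:v+30,u-25:u+25],(400,480),interpolation=cv2.INTER_CUBIC))
cv2.imwrite("pics/z3.png",np.hstack(o)[:,:,::-1])
E
```

```text
time_s: 12.0
ee_pos: [409.6, 284.1, 236.3]
ee_rot: [-179.9, -0.1, -176.6]
force: [-0.1, 0.1, 0.0]
gripper_width: 41.7
eye [490.41539375 288.95829949 240.38363687]
crop0 177 81 eye [202.6 108.4]
crop0 141 128 eye [166.2 156. ]
```

View pics/z3.png

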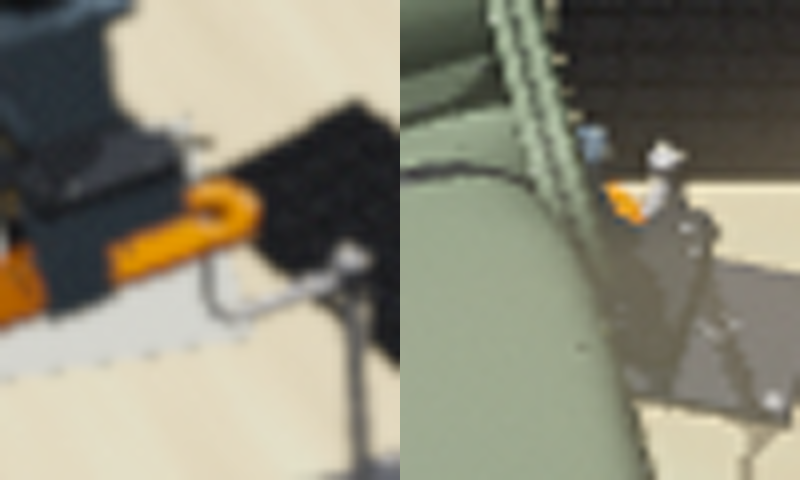

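Scene crop: the ring's hole is around (222,210), and the upright tip below it is at column 208. The eye looks 1–2 px to the right, so I'll quantify that.

```bash
python3 - <<'E'
from h import *
im=env.grab_frame("scene").astype(int);c=env.get_calibration("scene")
R,G,B=im[...,0],im[...,1],im[...,2]
print("sat R-B rows 101-114, cols 194-212");
for v in range(101,115): print(v,(R-B)[v,194:213])
print("gray")
for v in range(110,123): print(v,im.sum(2)[v,196:226]//3)
for z in (178,200,222,240.4,246.4): print(z,proj(c,(491,291,z)).round(2))
E
```

```text
sat R-B rows 101-114, cols 194-212
101 [-7 -8 -7 -7 -5  7 10 15 29 36 36 32 28 15  3 -2 -4 -4 -2]
102 [-7 -6 -5 -6 -8 -1  7 11 23 34 34 24 10  1 -4 -4 -3 -6 -6]
103 [ -6  -5  -8 -10 -10   4  29  45  78 109 111  92  58  24   6  -2  -4  -2
  -4]
104 [-11 -12 -13 -13 -10  22  81 118 162 200 189 161 135  98  46   2  -4  -3
  -2]
105 [-15 -15 -17 -13  -5  29 102 157 188 205 199 202 190 157  88  10  -5  -2
  -2]
106 [-15 -13 -14  -9  -5  18  78 134 143 148 161 198 220 187 119  39  -3  -3
  -3]
107 [-14 -14 -10  -5   6  32  70  92  80  95 128 169 219 201 141  66   3  -4
  -2]
108 [ -6   3  25  51  73 111 131 121  97 120 157 177 209 192 133  59   2  -4
  -4]
109 [ 48  72 111 138 161 196 205 185 174 196 208 195 194 140  87  41   2  -4
  -4]
110 [135 160 200 219 222 226 227 222 211 203 186 162 123  82  58  29   0  -4
  -6]
111 [208 222 226 227 226 224 217 205 175 129 104  87  65  52  40  16   0  -3
  -7]
112 [220 226 224 218 213 204 155 119  83  46  33  38  43  41  35  21   5  -2
  -3]
113 [216 214 205 158 122 101  65  39  33  13  10  18  33  37  37  32  21   4
  -1]
114 [175 131 101  62  36  
[... 1116 characters left out ...]
89 204 202 191 189 195 197 184 168 161
 164 155 111  75  75  95  79  77  82  56  37  33]
119 [210 210 210 210 209 206 188 145 158 188 193 189 180 172 166 168 171 178
 193 189 155 123  85  74  84 101 116  74  34  36]
120 [210 211 210 210 210 208 197 165 149 156 168 172 164 170 179 194 201 203
 207 206 198 183 141  86  84 106 118  76  32  34]
121 [210 210 210 210 211 209 207 200 191 172 179 190 186 196 202 207 208 209
 209 210 208 204 184 135  94  97 105  67  34  30]
122 [210 211 210 210 209 209 210 210 206 201 200 200 203 207 208 208 209 209
 209 209 209 208 199 167 114  95  97  62  32  29]
178 [203.81 120.59]
200 [203.38 116.24]
222 [202.94 111.8 ]
240.4 [202.57 108.03]
246.4 [202.44 106.78]
```

```bash

python3 -m jog '[{"dx":-0.004,"dy":0.002,"dz":0,"wx":0,"wy":0,"wz":0,"grip":1},{"dx":0,"dy":0,"dz":-0.004,"wx":0,"wy":0,"wz":0,"grip":1},{"dx":0,"dy":0,"dz":-0.003,"wx":0,"wy":0,"wz":0,"grip":1},{"dx":0,"dy":0,"dz":-0.003,"wx":0,"wy":0,"wz":0,"grip":1},{"dx":0,"dy":0,"dz":-0.003,"wx":0,"wy":0,"wz":0,"grip":1},{"dx":0,"dy":0,"dz":0,"wx":0,"wy":0,"wz":0,"grip":1}]'
python3 -m jog '[{"dx":0,"dy":0,"dz":-0.003,"wx":0,"wy":0,"wz":0,"grip":1},{"dx":0,"dy":0,"dz":-0.003,"wx":0,"wy":0,"wz":0,"grip":1},{"dx":0,"dy":0,"dz":0,"wx":0,"wy":0,"wz":0,"grip":1}]'
python3 -m jog '[{"dx":0,"dy":0,"dz":-0.003,"wx":0,"wy":0,"wz":0,"grip":1},{"dx":0,"dy":0,"dz":-0.003,"wx":0,"wy":0,"wz":0,"grip":1},{"dx":0,"dy":0,"dz":0,"wx":0,"wy":0,"wz":0,"grip":1}]'
```

```text
time_s: 12.75
ee_pos: [405.7, 286.8, 223.5]
ee_rot: [-180.0, -0.1, -176.5]
force: [-0.2, -0.7, -0.7]
gripper_width: 41.9
time_s: 13.05
ee_pos: [405.7, 286.8, 217.6]
ee_rot: [-180.0, -0.0, -176.5]
force: [-0.7, -0.4, -1.0]
gripper_width: 41.6
time_s: 13.35
ee_pos: [405.7, 286.8, 211.7]
ee_rot: [-180.0, -0.0, -176.5]
force: [-0.3, -0.3, -0.8]
gripper_width: 41.8
```

```bash

python3 -m jog '[{"dx":0,"dy":0,"dz":-0.005,"wx":0,"wy":0,"wz":0,"grip":1},{"dx":0,"dy":0,"dz":-0.005,"wx":0,"wy":0,"wz":0,"grip":1},{"dx":0,"dy":0,"dz":-0.005,"wx":0,"wy":0,"wz":0,"grip":1},{"dx":0,"dy":0,"dz":-0.005,"wx":0,"wy":0,"wz":0,"grip":1},{"dx":0,"dy":0,"dz":0,"wx":0,"wy":0,"wz":0,"grip":1},{"dx":0,"dy":0,"dz":0,"wx":0,"wy":0,"wz":0,"grip":1}]'
python3 - <<'E'
from h import *
im=env.grab_frame("scene")
cv2.imwrite("pics/z4.png",cv2.resize(im[85:145,165:245],(640,480),interpolation=cv2.INTER_CUBIC)[:,:,::-1])
print(env.state()["qpos"].round(1))
E
```

```text
time_s: 13.95
ee_pos: [405.9, 287.0, 192.0]
ee_rot: [-180.0, -0.0, -176.5]
force: [-0.1, 0.7, 0.2]
gripper_width: 42.0
[ 33.9  12.2 101.5   0.   66.3 -59.6]
```

View pics/z4.png

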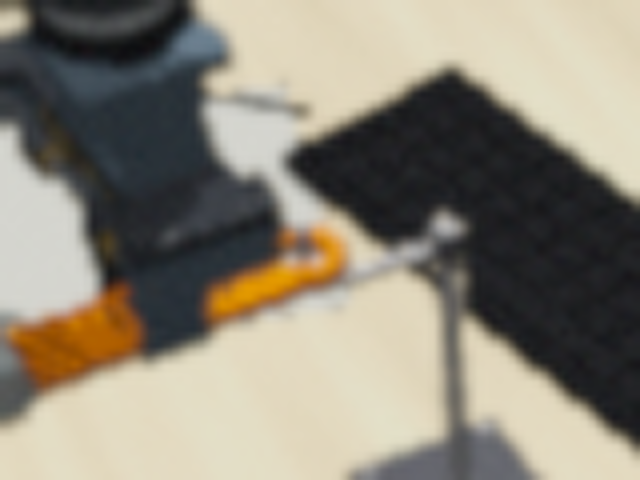

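The tip shows through the eye at about (303,245), so it is threaded with no contact force. Next I tilt the comb around the bend, keeping the eye on the hook, with a softer grip.

```bash

python3 -m jog '[{"dx":0.0013,"dy":0.0001,"dz":-0.0086,"wx":0.0053,"wy":-0.0871,"wz":0,"grip":1},{"dx":0.0013,"dy":0.0001,"dz":-0.0086,"wx":0.0053,"wy":-0.0871,"wz":0,"grip":1},{"dx":0.0013,"dy":0.0001,"dz":-0.0086,"wx":0.0053,"wy":-0.0871,"wz":0,"grip":1},{"dx":0,"dy":0,"dz":0,"wx":0,"wy":0,"wz":0,"grip":1},{"dx":0,"dy":0,"dz":0,"wx":0,"wy":0,"wz":0,"grip":1}]' 12
python3 -m jog '[{"dx":0.003,"dy":0.0002,"dz":-0.0076,"wx":0.0053,"wy":-0.0871,"wz":0,"grip":1},{"dx":0.003,"dy":0.0002,"dz":-0.0076,"wx":0.0053,"wy":-0.0871,"wz":0,"grip":1},{"dx":0.003,"dy":0.0002,"dz":-0.0076,"wx":0.0053,"wy":-0.0871,"wz":0,"grip":1},{"dx":0,"dy":0,"dz":0,"wx":0,"wy":0,"wz":0,"grip":1},{"dx":0,"dy":0,"dz":0,"wx":0,"wy":0,"wz":0,"grip":1}]' 12
python3 -c "
from workcell import env;print(env.state()['qpos'].round(1))"
```

```text
time_s: 14.5
ee_pos: [409.9, 287.7, 167.0]
ee_rot: [180.0, 15.0, -176.5]
force: [1.1, 0.7, -1.1]
gripper_width: 42.2
time_s: 15.0
ee_pos: [419.8, 288.4, 144.7]
ee_rot: [-180.0, 29.8, -176.5]
force: [0.2, 0.0, -0.7]
gripper_width: 41.9
[ 45.9   7.4 123.3 -38.6  32.5 -17.5]
```

```bash

python3 -m jog '[{"dx":0.0051,"dy":0.0003,"dz":-0.007,"wx":0.0053,"wy":-0.0871,"wz":0,"grip":1},{"dx":0.0051,"dy":0.0003,"dz":-0.007,"wx":0.0053,"wy":-0.0871,"wz":0,"grip":1},{"dx":0.0051,"dy":0.0003,"dz":-0.007,"wx":0.0053,"wy":-0.0871,"wz":0,"grip":1},{"dx":0,"dy":0,"dz":0,"wx":0,"wy":0,"wz":0,"grip":1},{"dx":0,"dy":0,"dz":0,"wx":0,"wy":0,"wz":0,"grip":1}]' 12
python3 -c "
from workcell import env;print(env.state()['qpos'].round(1))"
```

```text
time_s: 15.5
ee_pos: [432.5, 286.1, 131.3]
ee_rot: [-179.2, 40.8, -176.7]
force: [-0.5, 0.8, -0.4]
gripper_width: 41.9
[ 50.6  10.1 130.3 -73.1  30.8  20.2]
```

```bash

python3 -m jog '[{"dx":-0.001,"dy":0,"dz":-0.002,"wx":0,"wy":0,"wz":0,"grip":1},{"dx":-0.001,"dy":0,"dz":-0.002,"wx":0,"wy":0,"wz":0,"grip":1},{"dx":0,"dy":0,"dz":0,"wx":0,"wy":0,"wz":0,"grip":1},{"dx":0,"dy":0,"dz":0,"wx":0,"wy":0,"wz":0,"grip":1}]' 8
python3 - <<'E'
from h import *
im=env.grab_frame("scene");print(env.state()["qpos"].round(1))
cv2.imwrite("pics/z5.png",cv2.resize(im[85:145,165:245],(640,480),interpolation=cv2.INTER_CUBIC)[:,:,::-1])
E
```

```text
time_s: 15.9
ee_pos: [429.5, 285.4, 126.6]
ee_rot: [-179.2, 40.8, -176.6]
force: [-0.6, 0.2, -0.3]
gripper_width: 41.9
[ 51.   10.5 131.  -74.6  30.7  22.1]
```

View pics/z5.png

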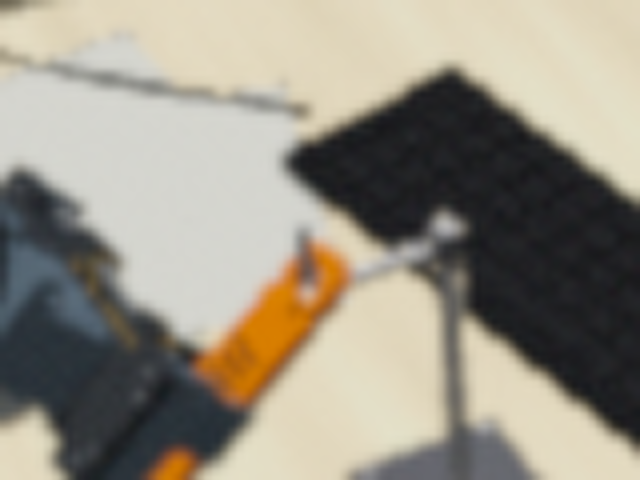

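The tip at (303,240) passes through the eye, and the ring sits at the bend with its lower edge near (310,290). Releasing.

```bash

python3 -m jog '[{"dx":0,"dy":0,"dz":0,"wx":0,"wy":0,"wz":0,"grip":-1},{"dx":0,"dy":0,"dz":0,"wx":0,"wy":0,"wz":0,"grip":-1},{"dx":0,"dy":0,"dz":0,"wx":0,"wy":0,"wz":0,"grip":-1},{"dx":0,"dy":0,"dz":0,"wx":0,"wy":0,"wz":0,"grip":-1},{"dx":0,"dy":0,"dz":0,"wx":0,"wy":0,"wz":0,"grip":-1},{"dx":0,"dy":0,"dz":0,"wx":0,"wy":0,"wz":0,"grip":-1},{"dx":0,"dy":0,"dz":0,"wx":0,"wy":0,"wz":0,"grip":-1},{"dx":0,"dy":0,"dz":0,"wx":0,"wy":0,"wz":0,"grip":-1},{"dx":0,"dy":0,"dz":0,"wx":0,"wy":0,"wz":0,"grip":-1},{"dx":0,"dy":0,"dz":0,"wx":0,"wy":0,"wz":0,"grip":-1}]'
python3 - <<'E'
from h import *
im=env.grab_frame("scene");print(env.state()["qpos"].round(1))
cv2.imwrite("pics/z6.png",cv2.resize(im[85:165,165:245],(560,560),interpolation=cv2.INTER_CUBIC)[:,:,::-1])
E
```

```text
time_s: 16.95
ee_pos: [429.3, 285.4, 126.4]
ee_rot: [-179.1, 40.8, -176.6]
force: [0.3, 0.2, -0.0]
gripper_width: 91.1
[ 51.   10.5 131.  -74.6  30.7  22.2]
```

View pics/z6.png

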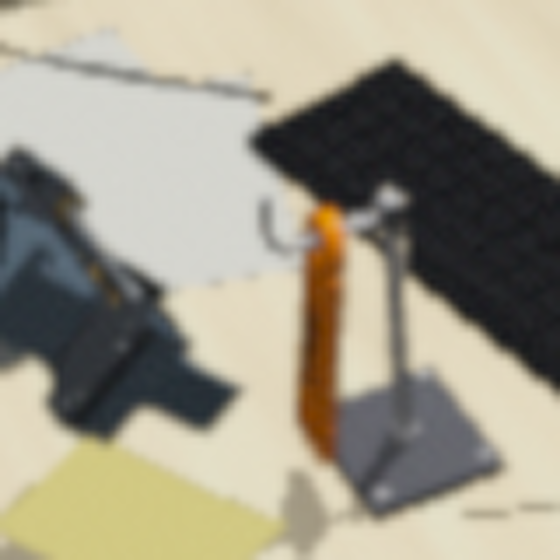

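The comb hangs on the level bar, about half-way to the rod, at (320,215)–(320,455). Backing off and letting it settle.

```bash

python3 -m jog '[{"dx":-0.01,"dy":0,"dz":0.01,"wx":-0.004,"wy":0.06,"wz":0,"grip":-1},{"dx":-0.02,"dy":0,"dz":0.015,"wx":-0.004,"wy":0.06,"wz":0,"grip":-1},{"dx":-0.02,"dy":0,"dz":0.015,"wx":-0.004,"wy":0.06,"wz":0,"grip":-1},{"dx":-0.02,"dy":0,"dz":0.015,"wx":-0.004,"wy":0.06,"wz":0,"grip":-1},{"dx":-0.01,"dy":0,"dz":0.01,"wx":0,"wy":0,"wz":0,"grip":-1},{"dx":0,"dy":0,"dz":0,"wx":0,"wy":0,"wz":0,"grip":-1},{"dx":0,"dy":0,"dz":0,"wx":0,"wy":0,"wz":0,"grip":-1},{"dx":0,"dy":0,"dz":0,"wx":0,"wy":0,"wz":0,"grip":-1},{"dx":0,"dy":0,"dz":0,"wx":0,"wy":0,"wz":0,"grip":-1},{"dx":0,"dy":0,"dz":0,"wx":0,"wy":0,"wz":0,"grip":-1}]'
for i in 1 2; do python3 -m jog '[{"dx":0,"dy":0,"dz":0,"wx":0,"wy":0,"wz":0,"grip":-1},{"dx":0,"dy":0,"dz":0,"wx":0,"wy":0,"wz":0,"grip":-1},{"dx":0,"dy":0,"dz":0,"wx":0,"wy":0,"wz":0,"grip":-1},{"dx":0,"dy":0,"dz":0,"wx":0,"wy":0,"wz":0,"grip":-1},{"dx":0,"dy":0,"dz":0,"wx":0,"wy":0,"wz":0,"grip":-1},{"dx":0,"dy":0,"dz":0,"wx":0,"wy":0,"wz":0,"grip":-1},{"dx":0,"dy":0,"dz":0,"wx":0,"wy":0,"wz":0,"grip":-1},{"dx":0,"dy":0,"dz":0,"wx":0,"wy":0,"wz":0,"grip":-1},{"dx":0,"dy":0,"dz":0,"wx":0,"wy":0,"wz":0,"grip":-1},{"dx":0,"dy":0,"dz":0,"wx":0,"wy":0,"wz":0,"grip":-1}]'; done
python3 - <<'E'
from h import *
s=env.get_calibration("scene")
for i in range(10):
    im=env.grab_frame("scene");m=orange(im,(5,120,60))[105:160,190:230]
    q=biggest(m).reshape(-1,2)+[190,105];M=cv2.moments(biggest(m));a=q[q[:,1]<q[:,1].min()+4].mean(0);b=q[q[:,1]>q[:,1].max()-4].mean(0)
    print((190+M["m10"]/M["m00"]).__round__(2),(105+M["m01"]/M["m00"]).__round__(2),a.round(1),b.round(1),len(q))
im2=np.load("pics/scene.npy")
for z in(172,23): print(proj(s,(518,293,z)).round(1))
d=cv2.absdiff(im,im2).max(2)>60
o=d.astype(np.uint8);n,_,st,ce=cv2.connectedComponentsWithStats(o)
print([(ce[i].round(),st[i,4]) for i in range(1,n) if st[i,4]>25])
E
```

```text
time_s: 18.0
ee_pos: [350.8, 284.7, 189.6]
ee_rot: [-178.9, 27.4, -176.5]
force: [0.6, 0.3, -0.8]
gripper_width: 90.9
time_s: 19.0
ee_pos: [350.7, 285.0, 190.3]
ee_rot: [-179.0, 27.4, -176.6]
force: [-0.1, -0.2, 0.5]
gripper_width: 91.2
time_s: 20.0
ee_pos: [350.8, 285.0, 190.3]
ee_rot: [-179.0, 27.4, -176.6]
force: [0.7, -0.9, 0.1]
gripper_width: 91.4
212.53 131.15 [211.2 114.6] [214.6 147.5] 74
212.51 131.28 [211.2 114.6] [214.5 147.5] 74
212.5 131.06 [211.2 114.6] [214.5 147.5] 74
212.53 131.19 [211.2 114.6] [214.5 147.5] 74
212.53 131.15 [211.2 114.6] [214.6 147.5] 74
212.53 131.36 [211.2 114.6] [214.5 147.5] 74
212.52 131.25 [211.2 114.6] [214.5 147.5] 74
212.55 131.29 [211.2 114.6] [214.5 147.5] 74
212.53 131.36 [211.2 114.6] [214.5 147.5] 74
212.53 131.36 [211.2 114.6] [214.5 147.5] 74
[210.  119.4]
[212.4 146.8]
[(array([82., 14.]), np.int32(201)), (array([46., 27.]), np.int32(673)), (array([82., 35.]), np.int32(279)), (array([ 9., 30.]), np.int32(220)), (array([30., 58.]), np.int32(924)), (array([97., 62.]), np.int32(163)), (array([63., 76.]), np.int32(592)), (array([108.,  69.]), np.int32(49)), (array([152., 113.]), np.int32(1058)), (array([105., 104.]), np.int32(36)), (array([212., 131.]), np.int32(166)), (array([  9., 132.]), np.int32(53)), (array([210., 156.]), np.int32(30)), (array([ 22., 164.]), np.int32(30)), (array([133., 219.]), np.int32(37)), (array([125., 226.]), np.int32(40)), (array([ 71., 244.]), np.int32(126)), (array([282., 251.]), np.int32(356)), (array([ 83., 288.]), np.int32(237))]
```

```bash
python3 -c "
from workcell import env
env.job_done();print(env.state()['time_s'])"
```

```text
the job is handed in; nothing more can be done
the job is handed in; nothing more can be done
```

The orange comb now hangs by its eye on the hook stand's level bar, teeth down and let go, and I handed the job in at about 20.5 s of the 64 s. The hand-in reports no verdict.

- **Laying it down:** I lifted the comb out of the rack, stood it on the left mat, let go and tipped it over with an open finger. The wrist picture then showed it lying flat on the mat.
- **Hanging it:** I gripped it across its width, put the eye over the hook tip and tilted the comb round the bend.
- **Early release:** The tilt stopped at about 41° of the 90° I had planned, because joint 4 was close to its limit. I let go there, and the comb swung down the rest of the way by itself.

**Last checks (scene camera):**
- **Position:** the eye is round the level bar, roughly 35–40 mm along from the foot of the tip.
- **Stillness:** ten frames over about 0.5 s showed no movement beyond about 0.3 px. The comb's lean in the image differed by only about 1 px from a vertical line.
- **Clearance:** the gripper was about 90 mm back from where it let go, with only noise-level force.
- **Bystanders:** comparing with the first picture, I found no changes where the multimeter, cutters, tin and spool stand.

**Disagreement:** before the eye went over the tip, the scene camera put it about 4 mm off from the pose-based estimate. I corrected for that, and it went over with no contact force.

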